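# Slide the squat tub into the label reader and start it

### The arm

A 7-joint arm with a two-finger parallel gripper is mounted at the origin on the work surface. World frame = base frame: x ahead of the robot, y to its left, z up, the work surface at z = 0. Lengths are in mm, angles in rad, forces in N, time in s.
With the tool pointing down it reaches from about 400 to 875 mm from the base axis. Payload 4.4 kg.
Tool frame: the origin (TCP) lies midway between the tips of the shut fingers; the grasp point (between the pads) lies 19 mm behind it; z points along the fingers, y is the line along which they close (so a half turn about z gives the same grasp; the last joint's range is limited). The gripper opens to 85 mm and grips with 20 to 120 N. Pads are 22 mm wide; open, the fingers measure 114 mm over their backs; the gripper's body (76 mm by 85 mm) begins 54 mm behind the grasp point. The pads swing forward as they close: fully open they stand 13 mm farther back than shut.
Start: joints at [-1.176, 0.628, 0.038, 1.517, -0.027, 0.996, -0.02], TCP at [289.011, 582.229, 206.513] pointing down, gripper open.
Joint ranges: [-3.06, 3.06], [-0.37, 2.12], [-1.25, 1.32], [0.18, 2.47], [-1.1, 4.24], [0.23, 1.98], [-2.94, 2.94]. Speed limits (rad/s): [2.57, 2.57, 3.14, 3.14, 3.14, 3.14, 3.14].

### API

Orientations are given as [roll, pitch, yaw] about the fixed x, y, z axes, in that order (R = Rz(yaw) Ry(pitch) Rx(roll)).
In Python, from cell import ctrl gives the robot as it stands. The module is installed in compiled form; this text tells all that it offers.
- The arm moves only by the tool step_arm, never from a script. Its argument "commands" is one flat list of numbers, 7 for each row, row after row: the shift along the tool's x, y, z in cm, then the turn, a rotation vector about the tool's x, y, z in rad, then the opening, from 0 (shut) to 1 (fully open). A call has 1 to 10 rows; each row is the pose to reach, as a shift and turn from the pose commanded when the call began, along the tool's axes at that moment; what a row does not reach only later rows make up. A row lasts 1/10 s, in which the tool goes at most 50 mm and 8.59 degrees, less where a joint would pass 70% of its speed; a pose out of reach is approached as far as the arm can. A call with a gripper value outside its range is refused whole. The fingers move at their own pace and stop on an object; the grip force is fixed at half the most. Time passes only in rows, so rows that repeat a pose let the fingers close. It gives the time, the measured TCP pose, the force, the opening and the grip force at its end, in the units of the state.
- ctrl.read_state(): the state, without advancing time (a new reading comes with each control period).
- ctrl.get_image(name): name is "side" or "top"; returns a dict with "image" (400x640x3 uint8, red, green, blue), "range_z" (400x640 float32, mm along the optical axis (not along the pixel's ray), 0 where there is no reading), "vfov" (degrees; the focal length in pixels is half the picture's height over the tangent of half this angle, whatever the lens; pixels are square), "cx", "cy" (the principal point, pixels), "world_to_cam" (4x4, takes a point from world to camera coordinates). Camera axes: x right, y down, z forward; pixel columns grow to the right and rows downward; lengths in mm; the calibration is good to about 2 mm. A picture is of the moment at which its call begins.
- ctrl.finish_job(): hands the job in; it is judged then, once.
The state is a dict: "clock": time; "qpos": joint angles; "qd": joint speeds; "tau": joint torques, N m; "eef_pos": TCP position; "tool_rot": TCP orientation; "force": force on the tool from outside, world axes, zero at the start; "torque": the same for the moment, N m; "width": finger opening in mm; "gripper_force": force on a finger pad.
Only numpy, scipy, OpenCV 4.12 (cv2) and the standard library are available. Lean on these libraries where they do the work, as an engineer would, in place of code of your own. Each camera call takes 0.05 s, during which the arm holds its last target. There are 200 camera calls.

### The job

Push the squat white tub along the bench, without lifting or tipping it, into the corner of the grey label reader until its side touches both the reader's steel front plate and the low steel end stop. Only then press the round button on top of the reader all the way down and let it spring back. Leave the tub against both stops, and leave the tall tub and the other things where they stand.

Things in the scene. Friction and masses are not known exactly. Their poses are not given: they have to be found in the camera images.
- tub: The squat lidded white plastic tub with a paper label band: a straight upright cylinder 92 mm in diameter and 75 mm high, flat lid, 0.3 to 0.65 kg, standing loose on the bench (too wide for the gripper). Origin: centre of its underside; z up.
- tall_tub: The tall tub, same look and diameter (92 mm) but 135 mm high, loose; to be left alone. Origin: centre of its underside. Squat and tall tub may have changed places; one stands nearer the robot, the other farther away, their centres at least 0.13 m apart in x.
- reader: Grey label reader fixed to the bench, turned up to 0.2 rad about the vertical. Origin: the point of the bench under the squat tub's centre when the tub touches both stops; z up. Housing 76 mm high: own x -85 to +70, y +52 to +152 mm. The corner is open to its -x and -y and has no floor plate: the tub slides on the bench.
- plate (a point): On the face of the reader's steel front plate (dark window in it), at bench level, where the seated tub touches it: reader (0, +46 mm). The face is the plane reader y = +46 mm, from x = -85 to +52 mm, 80 mm high, 6 mm thick.
- stop (a point): On the face of the low steel end stop, at bench level, where the seated tub touches it: reader (+46 mm, 0). The face is the plane reader x = +46 mm, from y = -55 to +52 mm; the bar is 40 mm high and 12 mm thick.
- start (a joint): The reader's spring push button: 0 = up, 0.006 m = fully down (takes about 5 N); springs back by itself.
- start_top (a point): Centre of the top of the round button (32 mm in diameter), on top of the reader's housing at reader x = -40, y = +105 mm; pressed straight down.
- bottle: White bottle with black cap, 66 mm in diameter, 170 mm high, loose, to the robot's right. Origin: centre of its underside.
- jar: Small amber jar, 42 mm in diameter, 55 mm high, loose, beyond the work. Origin: centre of its underside.
- cup: Small open white sample cup, 60 mm in diameter at the rim, 50 mm high, loose, near the robot. Origin: centre of its underside.
- spatula: Spatula, 240 mm long, lying loose beyond the work. Origin: under its middle; x runs along it towards the blade.
- beaker: Open black beaker, 90 mm in diameter at the rim, 100 mm high, loose, on the left behind the reader. Origin: centre of its underside.
Not all that is in view belongs to the job. What is shaped like the tub but purple is not meant.

How it is judged:
By the outcome, as a careful person would: the job done as asked, in the order asked, and still so for the second after the job is handed in, with the robot touching nothing.
It also fails if it takes over 72 s, if anything falls off the work surface, if the arm or the gripper's body presses on something with over 40 N, if the wrist force passes 120 N, or if a joint passes its speed limit or range.

## Working session

There is one attempt and no reset: what is moved stays moved. The work goes in short steps, Python scripts to look and compute and a tool call to move; the robot and the scene stay as the last step left them, time stands still between calls to the robot, and variables do not carry over. Pictures are saved under pics/ and viewed, at most 10 in all, crops included, and the job is handed in when it is done.

Besides the shell and the picture viewer there is one more tool, called after "Call:" by a JSON object that holds its "api" and its "payload", one argument or row to a line. step_arm: Moves the arm, as the interface text tells. Its arguments: {"type":"object","properties":{"commands":{"type":"array"}},"required":["commands"]}

```bash
mkdir -p pics; cat > h.py <<'E'
import numpy as np, cv2
from cell import ctrl
def cloud(n):
    d=ctrl.get_image(n); z=d["range_z"]; h,w=z.shape
    f=h/2/np.tan(np.radians(d["vfov"])/2)
    v,u=np.mgrid[:h,:w]
    c=np.stack([(u-d["cx"])/f*z,(v-d["cy"])/f*z,z],-1)
    M=np.array(d["world_to_cam"]); R=M[:3,:3]; t=M[:3,3]
    P=(c-t)@R; P[z<=0]=np.nan
    return d["image"],P
E
python3 - <<'E'
from h import *
for n in("top","side"):
    im,P=cloud(n); cv2.imwrite(f"pics/{n}0.png",im[:,:,::-1]); np.savez(f"{n}0.npz",im=im,P=P)
s=ctrl.read_state(); print(s["clock"],s["eef_pos"],s["tool_rot"],s["force"],s["width"])
E
```

```text
0.1 [288.75017151 581.673015   205.676561  ] [-3.13987588e+00  2.47722313e-05  2.68076997e+00] [-0.38602097  0.35693512 -0.04052835] 85.66184689976262
```

View pics/top0.png

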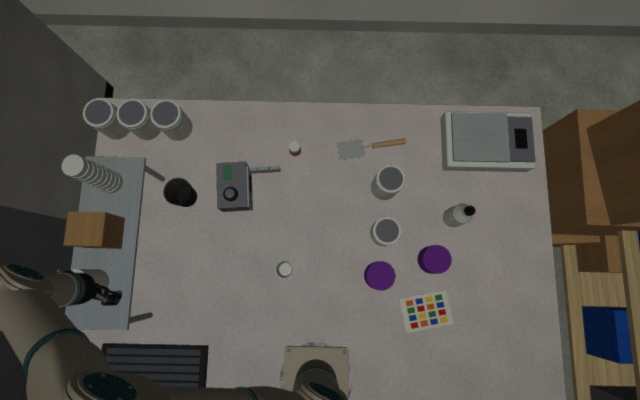

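View pics/side0.png

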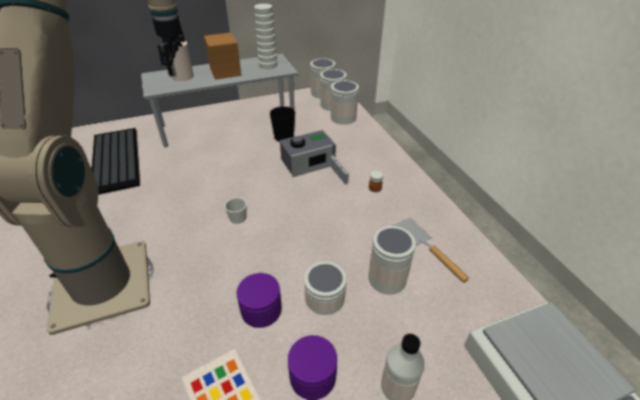

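Top view: white tubs at (386,231) and (389,181), purple ones at (380,276) and (435,259), and three tall white tubs at (99–167,114). The reader is at (234,187) with its end stop at (265,170) and button at (230,194). In the side view the tub at (325,288) is squat and the one at (391,260) is tall, so the target is top (386,231). I'll measure it and check with a crop.

```bash
python3 - <<'E'
from h import *
d=np.load("top0.npz"); P=d["P"]; im=d["im"]
def circ(name,u,v,r,zlo,zhi):
    Q=P[v-r:v+r,u-r:u+r].reshape(-1,3); Q=Q[(Q[:,2]>zlo)&(Q[:,2]<zhi)]
    c,rad=cv2.minEnclosingCircle(Q[:,:2].astype(np.float32)); print(name,len(Q),c,rad,np.median(Q,0))
circ("squat",386,231,22,68,85); circ("tall",389,181,22,125,145)
circ("purple1",380,276,22,40,200);circ("purple2",435,259,22,40,200);circ("cup",285,269,14,30,70);circ("bottle",460,214,20,60,160)
circ("jar",294,148,10,30,80);circ("beaker",180,192,22,70,120);circ("button",230,194,10,84,110)
def rect(n,u0,u1,v0,v1,zlo,zhi):
    Q=P[v0:v1,u0:u1].reshape(-1,3); Q=Q[(Q[:,2]>zlo)&(Q[:,2]<zhi)]
    r=cv2.minAreaRect(Q[:,:2].astype(np.float32)); print(n,len(Q),r,cv2.boxPoints(r).round(0).tolist(),np.median(Q,0))
rect("housing",205,262,150,220,68,83); rect("stop",254,285,160,180,33,46)
a=cv2.resize(im[130:300,200:480,::-1],None,fx=2.8,fy=2.8,interpolation=2); cv2.imwrite("pics/c1.png",a)
E
```

```text
squat 627 (477.63916015625, -221.6270751953125) 45.7990608215332 [ 477.50743462 -220.45213697   76.51359916]
tall 655 (636.5068969726562, -225.5009307861328) 46.90690612792969 [ 635.90194743 -223.34021504  136.46272161]
purple1 703 (334.2182312011719, -200.55491638183594) 46.42671585083008 [ 334.45328492 -198.29343885   76.5326039 ]
purple2 730 (389.3532409667969, -380.3634033203125) 46.61397171020508 [ 388.7234293  -376.31172316   76.22512306]
cup 96 (348.2700500488281, 108.76016235351562) 29.676469802856445 [347.59579511 115.8348683   49.1731949 ]
bottle 363 (533.9490966796875, -456.8550109863281) 33.34670639038086 [ 526.31988594 -442.48916691  114.4648139 ]
jar 113 (762.2381591796875, 87.42731475830078) 19.197721481323242 [758.86543743  88.10904299  55.29402517]
beaker 281 (589.7572021484375, 458.2478332519531) 45.63535690307617 [592.83955616 474.08394292  93.41914713]
button 164 (584.5333862304688, 292.7984619140625) 26.997512817382812 [584.77982112 288.1044802   92.65767018]
housing 1273 ((618.9854736328125, 286.4218444824219), (154.85882568359375, 106.38005065917969), 4.96446418762207) [[537.0, 333.0], [546.0, 227.0], [701.0, 240.0], [692.0, 346.0]] [625.43468038 284.36867747  77.13863618]
stop 103 ((687.677001953125, 181.08042907714844), (13.248418807983398, 85.91493225097656), 5.206603527069092) [[677.0, 223.0], [685.0, 138.0], [698.0, 139.0], [690.0, 224.0]] [686.6684239  182.57918562  40.30874653]
```

View pics/c1.png

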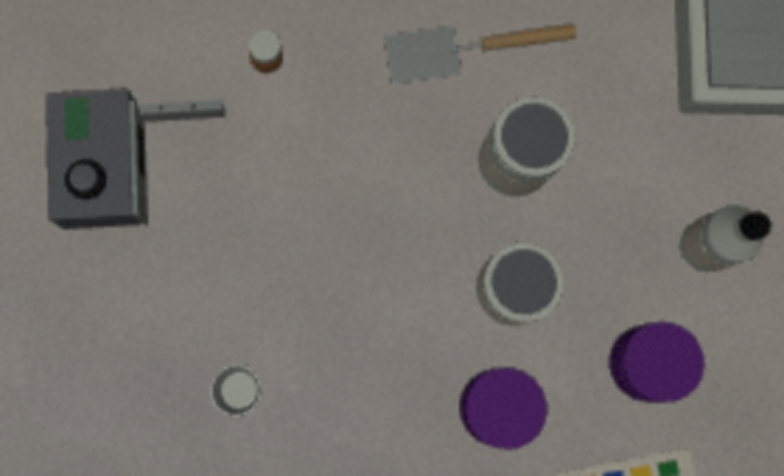

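The crop confirms the choice: the squat tub is at crop (522,283). Its top is at z = 76 mm and its centre at (478,-221).

The reader's yaw is about 0.088 rad and its origin about (635,188). The predicted end of the stop, (686,138), matches the measured one. I'll push with the fingers part open as a V, tool heading 60°.

```bash
cat > go.py <<'E'
import sys, numpy as np
from scipy.spatial.transform import Rotation as Ro
from cell import ctrl
s=ctrl.read_state(); p=np.array(s["eef_pos"]); R=Ro.from_euler("xyz",s["tool_rot"])
def rows(base,baseR,args):
    for a in args:
        x,y,z,w=map(float,a.split(","))
        T=Ro.from_euler("xyz",[np.pi,0,np.radians(w)])
        print(a,"shift cm",(baseR.inv().apply(np.array([x,y,z])-base)/10).round(2),"turn",(baseR.inv()*T).as_rotvec().round(3))
print(s["clock"],p.round(1),np.degrees(s["tool_rot"]).round(1),np.round(s["force"],1),round(s["width"],1),np.round(s["qpos"],2))
rows(p,R,sys.argv[1:])
E
python3 go.py 500,150,206,107 438,-290,206,60
```

```text
0.1 [288.8 581.7 205.7] [-179.9    0.   153.6] [-0.4  0.4 -0. ] 85.7 [-1.18  0.63  0.04  1.52 -0.03  1.   -0.02]
500,150,206,107 shift cm [-3.812e+01 -2.927e+01  2.000e-02] turn [-0.002  0.001  0.813]
438,-290,206,60 shift cm [-52.13 -71.44   0.09] turn [-1.000e-03  1.000e-03  1.634e+00]
```

Call:
{"api": "step_arm", "payload": {
  "commands": [-38.1,-29.3,0,0,0,0.81,0.6,-38.1,-29.3,0,0,0,0.81,0.6,-38.1,-29.3,0,0,0,0.81,0.6,-38.1,-29.3,0,0,0,0.81,0.6,-38.1,-29.3,0,0,0,0.81,0.6,-38.1,-29.3,0,0,0,0.81,0.6,-38.1,-29.3,0,0,0,0.81,0.6,-38.1,-29.3,0,0,0,0.81,0.6,-38.1,-29.3,0,0,0,0.81,0.6,-38.1,-29.3,0,0,0,0.81,0.6]
}}

```text
clock: 1.1
eef_pos: [501.2, 145.8, 206.5]
tool_rot: [-3.142, 0.002, 1.866]
force: [0.3, 0.0, -0.2]
width: 51.0
gripper_force: 0.0
```

```bash
python3 go.py 438,-290,206,60
```

```text
1.1 [501.2 145.8 206.5] [-1.800e+02  1.000e-01  1.069e+02] [ 0.3  0.  -0.2] 51.0 [-0.53  0.46  0.28  1.88 -0.17  0.83  0.13]
438,-290,206,60 shift cm [-39.85 -18.74   0.13] turn [0.001 0.002 0.819]
```

Call:
{"api": "step_arm", "payload": {
  "commands": [-40.2,-18.9,0,0,0,0.82,0.6,-40.2,-18.9,0,0,0,0.82,0.6,-40.2,-18.9,0,0,0,0.82,0.6,-40.2,-18.9,0,0,0,0.82,0.6,-40.2,-18.9,0,0,0,0.82,0.6,-40.2,-18.9,0,0,0,0.82,0.6,-40.2,-18.9,0,0,0,0.82,0.6,-40.2,-18.9,0,0,0,0.82,0.6,-40.2,-18.9,0,0,0,0.82,0.6,-40.2,-18.9,0,0,0,0.82,0.6]
}}

```text
clock: 2.1
eef_pos: [435.5, -297.4, 206.9]
tool_rot: [3.139, 0.005, 1.04]
force: [0.1, 1.1, 0.2]
width: 51.1
gripper_force: 0.0
```

```bash
python3 go.py 438,-290,22,60
```

```text
2.1 [ 435.5 -297.4  206.9] [179.8   0.3  59.6] [0.1 1.1 0.2] 51.1 [ 0.19  0.5   0.52  1.87 -0.31  0.85  0.34]
438,-290,22,60 shift cm [ 0.86 -0.21 18.49] turn [ 0.003  0.005 -0.007]
```

Call:
{"api": "step_arm", "payload": {
  "commands": [0.4,-0.2,9,0,0,0,0.6,0.4,-0.2,9,0,0,0,0.6,0.4,-0.2,18.5,0,0,0,0.6,0.4,-0.2,18.5,0,0,0,0.6,0.4,-0.2,18.5,0,0,0,0.6,0.4,-0.2,18.5,0,0,0,0.6]
}}

```text
clock: 2.7
eef_pos: [438.1, -284.9, 21.6]
tool_rot: [-3.14, 0.0, 1.051]
force: [0.1, -0.8, 1.2]
width: 51.5
gripper_force: 0.0
```

```bash
python3 go.py 453,-264,22,60 574,102,22,60 610,145,22,60; python3 - <<'E'
from h import *
im,P=cloud("side"); cv2.imwrite("pics/s1.png",cv2.resize(im[180:380,180:460,::-1],None,fx=2.5,fy=2.5))
E
```

```text
2.7 [ 438.1 -284.9   21.6] [-179.9    0.    60.2] [ 0.1 -0.8  1.2] 51.5 [ 0.32  0.77  0.31  2.02 -0.52  0.44  0.5 ]
453,-264,22,60 shift cm [ 2.55  0.26 -0.04] turn [-0.002  0.     0.003]
574,102,22,60 shift cm [ 4.032e+01 -7.430e+00 -3.000e-02] turn [-0.002  0.     0.003]
610,145,22,60 shift cm [ 4.585e+01 -6.450e+00 -3.000e-02] turn [-0.002  0.     0.003]
```

View pics/s1.png

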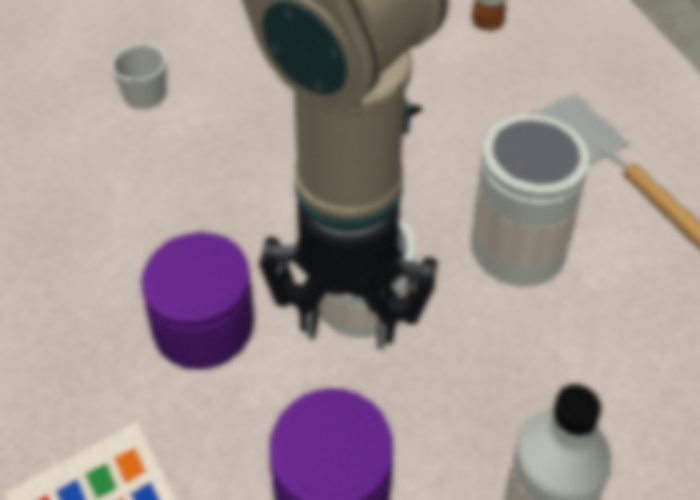

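The picture shows the fingers at crop (310–385,330) behind the squat tub, clear of both purple tubs. Next I push.

Call:
{"api": "step_arm", "payload": {
  "commands": [1.0,0,0,0,0,0,0.6,1.8,0,0,0,0,0,0.6,2.6,0,0,0,0,0,0.6,3.6,-0.2,0,0,0,0,0.6,4.8,-0.45,0,0,0,0,0.6,6.0,-0.7,0,0,0,0,0.6,7.2,-0.95,0,0,0,0,0.6,8.4,-1.2,0,0,0,0,0.6,9.6,-1.45,0,0,0,0,0.6,10.8,-1.7,0,0,0,0,0.6]
}}

```text
clock: 3.75
eef_pos: [478.5, -185.7, 23.0]
tool_rot: [3.136, 0.003, 1.048]
force: [-3.3, -6.4, 5.8]
width: 51.2
gripper_force: 3.7
```

```bash
cat > tub.py <<'E'
from h import *
im,P=cloud("side"); im2,P2=cloud("top"); cv2.imwrite("pics/last_s.png",im[:,:,::-1]); cv2.imwrite("pics/last_t.png",im2[:,:,::-1])
from cell import ctrl
p=np.array(ctrl.read_state()["eef_pos"]); g=p[:2]+50*np.array([.5,.866])
for n,Q in(("side",P),("top",P2)):
    Q=Q.reshape(-1,3); Q=Q[(np.hypot(*(Q[:,:2]-g).T)<75)&(Q[:,2]>70)&(Q[:,2]<78)]
    if len(Q)>20: print(n,len(Q),"med",np.median(Q,0).round(1),"circ",cv2.minEnclosingCircle(Q[:,:2].astype(np.float32)),"expected",g.round(1))
E
python3 tub.py; python3 go.py 574,102,22,60
```

```text
side 261 med [ 487.6 -170.2   74.5] circ ((493.04571533203125, -162.7852325439453), 50.71196365356445) expected [ 504.1 -139.3]
3.85 [ 479.1 -182.6   22.5] [179.8   0.   60.3] [ 0.5 -1.7  0.4] 51.5 [ 0.1   0.76  0.33  2.05 -0.57  0.42  0.34]
574,102,22,60 shift cm [29.42 -5.86  0.03] turn [0.004 0.    0.005]
```

Call:
{"api": "step_arm", "payload": {
  "commands": [1.0,-0.2,0,0,0,0,0.6,2.2,-0.45,0,0,0,0,0.6,3.6,-0.7,0,0,0,0,0.6,5.0,-1.0,0,0,0,0,0.6,6.4,-1.3,0,0,0,0,0.6,7.8,-1.55,0,0,0,0,0.6,9.2,-1.85,0,0,0,0,0.6,10.6,-2.1,0,0,0,0,0.6,11.8,-2.35,0,0,0,0,0.6,12.6,-2.5,0,0,0,0,0.6]
}}

```text
clock: 4.85
eef_pos: [518.4, -62.6, 22.2]
tool_rot: [3.14, 0.002, 1.05]
force: [-2.8, -6.4, 6.4]
width: 51.0
gripper_force: 3.9
```

```bash
python3 tub.py; python3 go.py 574,102,22,60 ; python3 -c "
import cv2
a=cv2.imread('pics/last_t.png')[130:290,200:460];b=cv2.imread('pics/last_s.png')[80:300,200:460]
import numpy as np
cv2.imwrite('pics/m2.png',np.hstack([cv2.resize(a,None,fx=1.5,fy=1.5*1.375),cv2.resize(b,None,fx=1.5,fy=1.5)]))"
```

```text
side 254 med [529.6 -43.5  74.8] circ ((537.2882080078125, -33.63383102416992), 55.566287994384766) expected [543.7 -17.9]
4.95 [518.7 -61.2  22. ] [179.9   0.   60.2] [-0.1 -1.5  0.4] 51.1 [-0.18  0.77  0.37  2.02 -0.61  0.45  0.14]
574,102,22,60 shift cm [ 1.691e+01 -3.300e+00 -1.000e-02] turn [0.001 0.    0.004]
```

View pics/m2.png

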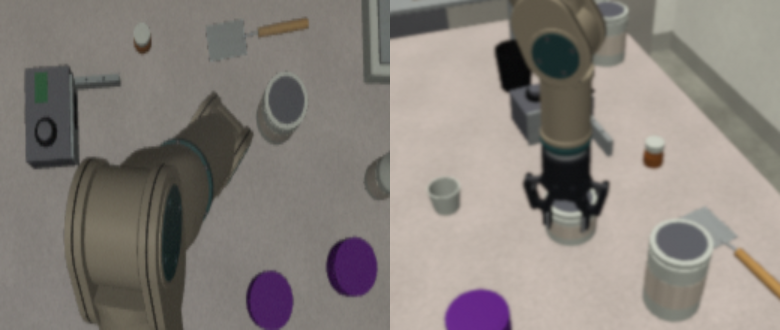

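The tub at crop (570,235) is upright and in front of the fingers. The reader and tall tub have not moved. I'll locate the tub from its lower wall, below the fingertips.

```bash
cat > tub2.py <<'E'
from h import *
from scipy.optimize import least_squares
im,P=cloud("side"); cv2.imwrite("pics/last_s.png",im[:,:,::-1])
p=np.array(ctrl.read_state()["eef_pos"]); g=p[:2]+50*np.array([.5,.866])
Q=P.reshape(-1,3); Q=Q[(np.hypot(*(Q[:,:2]-g).T)<70)&(Q[:,2]>5)&(Q[:,2]<17)]
r=least_squares(lambda c:np.hypot(*(Q[:,:2]-c).T)-46,g,loss="soft_l1",f_scale=2)
e=np.abs(r.fun)
print(len(Q),"centre",r.x.round(1),"med resid",np.median(np.abs(np.hypot(*(Q[:,:2]-r.x).T)-46)).round(2),"offset from tcp",(r.x-p[:2]).round(1))
R=np.array([[.996,.087],[-.087,.996]]); print("reader frame",(R@(r.x-[635,188.4])).round(1))
E
python3 tub2.py
```

```text
107 centre [545.7 -17.3] med resid 0.71 offset from tcp [27.  43.8]
reader frame [-106.9 -197.1]
```

The tub centre is at (545.7,-17.3), offset 51 mm from the TCP, so it is nested in the V as planned.

Call:
{"api": "step_arm", "payload": {
  "commands": [1.0,-0.2,0,0,0,0,0.6,2.4,-0.45,0,0,0,0,0.6,4.0,-0.8,0,0,0,0,0.6,5.8,-1.15,0,0,0,0,0.6,7.6,-1.5,0,0,0,0,0.6,9.4,-1.85,0,0,0,0,0.6,11.2,-2.2,0,0,0,0,0.6,13.0,-2.55,0,0,0,0,0.6,14.6,-2.9,0,0,0,0,0.6,15.8,-3.1,0,0,0,0,0.6]
}}

```text
clock: 6.0
eef_pos: [569.0, 90.2, 21.6]
tool_rot: [-3.141, 0.003, 1.05]
force: [-2.7, -6.9, 5.8]
width: 50.9
gripper_force: 3.8
```

```bash
python3 tub2.py; python3 go.py 608,145,22,60
```

```text
99 centre [595.9 133.5] med resid 0.77 offset from tcp [26.  40.6]
reader frame [-43.7 -51.3]
6.05 [569.9  93.   21.5] [-180.     0.    60.3] [-0.6 -3.1  3.2] 51.3 [-0.49  0.84  0.45  1.87 -0.63  0.58 -0.15]
608,145,22,60 shift cm [ 6.41  0.73 -0.05] turn [-0.001  0.     0.005]
```

Call:
{"api": "step_arm", "payload": {
  "commands": [0.8,0.1,0,0,0,0,0.6,1.6,0.15,0,0,0,0,0.6,2.4,0.25,0,0,0,0,0.6,3.2,0.3,0,0,0,0,0.6,4.0,0.4,0,0,0,0,0.6,4.7,0.45,0,0,0,0,0.6,5.3,0.5,0,0,0,0,0.6,5.8,0.55,0,0,0,0,0.6,6.1,0.6,0,0,0,0,0.6,6.1,0.6,0,0,0,0,0.6]
}}

```text
clock: 7.05
eef_pos: [603.3, 139.5, 21.3]
tool_rot: [-3.139, 0.004, 1.05]
force: [-2.7, -4.8, 4.9]
width: 51.7
gripper_force: 3.4
```

```bash
python3 tub2.py; python3 go.py
```

```text
116 centre [631.2 183.3] med resid 1.5 offset from tcp [27.9 43.8]
reader frame [-4.2 -4.8]
7.1 [603.3 139.5  21.3] [-179.8    0.2   60.2] [-3.  -4.1  4.6] 50.8 [-0.56  0.89  0.49  1.75 -0.62  0.67 -0.25]
```

Call:
{"api": "step_arm", "payload": {
  "commands": [0.2,0.04,0,0,0,0,0.6,0.4,0.07,0,0,0,0,0.6,0.6,0.1,0,0,0,0,0.6,0.6,0.1,0,0,0,0,0.6]
}}

```text
clock: 7.5
eef_pos: [606.7, 143.8, 21.3]
tool_rot: [-3.138, 0.004, 1.05]
force: [-4.5, -5.5, 5.1]
width: 51.2
gripper_force: 3.9
```

Call:
{"api": "step_arm", "payload": {
  "commands": [0.15,0.03,0,0,0,0,0.6,0.3,0.05,0,0,0,0,0.6,0.3,0.05,0,0,0,0,0.6]
}}

```text
clock: 7.8
eef_pos: [608.5, 146.0, 21.3]
tool_rot: [-3.138, 0.004, 1.05]
force: [-4.4, -5.3, 5.4]
width: 51.5
gripper_force: 4.0
```

```bash
python3 tub2.py; python3 go.py
```

```text
119 centre [635.8 189.6] med resid 1.38 offset from tcp [27.3 43.7]
reader frame [0.9 1.2]
7.85 [608.5 146.   21.3] [-179.8    0.2   60.1] [-4.2 -5.9  5.6] 51.5 [-0.57  0.89  0.49  1.72 -0.62  0.69 -0.26]
```

Call:
{"api": "step_arm", "payload": {
  "commands": [0.1,0.02,0,0,0,0,0.6,0.2,0.04,0,0,0,0,0.6,0.2,0.04,0,0,0,0,0.6]
}}

```text
clock: 8.15
eef_pos: [609.6, 147.3, 21.3]
tool_rot: [-3.138, 0.005, 1.049]
force: [-5.1, -5.4, 6.5]
width: 51.1
gripper_force: 4.3
```

Call:
{"api": "step_arm", "payload": {
  "commands": [0.1,0.02,0,0,0,0,0.6,0.2,0.04,0,0,0,0,0.6,0.2,0.04,0,0,0,0,0.6]
}}

```text
clock: 8.45
eef_pos: [609.6, 147.4, 21.2]
tool_rot: [-3.136, 0.007, 1.049]
force: [-7.7, -8.1, 9.1]
width: 51.2
gripper_force: 6.1
```

It is blocked now. I'll probe each stop direction separately: reader +x, then reader +y.

Call:
{"api": "step_arm", "payload": {
  "commands": [0.1,0.15,0,0,0,0,0.6,0.2,0.3,0,0,0,0,0.6,0.2,0.3,0,0,0,0,0.6,0.2,0.3,0,0,0,0,0.6]
}}

```text
clock: 8.85
eef_pos: [609.6, 147.4, 20.9]
tool_rot: [-3.13, 0.011, 1.05]
force: [-14.6, -8.3, 14.3]
width: 51.2
gripper_force: 9.7
```

Call:
{"api": "step_arm", "payload": {
  "commands": [0.1,-0.25,0,0,0,0,0.6,0.2,-0.4,0,0,0,0,0.6,0.3,-0.5,0,0,0,0,0.6,0.3,-0.5,0,0,0,0,0.6]
}}

```text
clock: 9.25
eef_pos: [609.5, 147.7, 21.0]
tool_rot: [-3.138, 0.013, 1.046]
force: [-9.1, -15.7, 7.8]
width: 51.1
gripper_force: 11.1
```

```bash
python3 tub2.py; python3 go.py
```

```text
124 centre [636.7 191.1] med resid 1.79 offset from tcp [27.2 43.4]
reader frame [1.9 2.6]
9.3 [609.5 147.7  21. ] [-179.8    0.8   59.9] [ -8.5 -15.7   9.5] 51.6 [-0.58  0.9   0.5   1.71 -0.61  0.7  -0.28]
```

It holds about 15 N in each direction without moving, so it is seated against both stops. Back off straight, lift, and look.

Call:
{"api": "step_arm", "payload": {
  "commands": [-0.5,0,0,0,0,0,0.6,-1.2,0,0,0,0,0,0.6,-2.2,0,0,0,0,0,0.6,-4,0,0,0,0,0,0.6,-6,0,0,0,0,0,0.6,-6,0,0,0,0,0,0.6,-6,0,-8,0,0,0,0,-6,0,-13,0,0,0,0,-6,0,-16,0,0,0,0,-6,0,-16,0,0,0,0]
}}

```text
clock: 10.3
eef_pos: [588.7, 106.0, 187.3]
tool_rot: [3.134, -0.007, 1.052]
force: [0.6, -0.2, -0.2]
width: 0.0
gripper_force: 0.0
```

```bash
cat > chk.py <<'E'
from h import *
from scipy.optimize import least_squares
im,P=cloud("side"); cv2.imwrite("pics/fs.png",cv2.resize(im[80:240,210:440,::-1],None,fx=3,fy=3))
g=np.array([636,190.]); Q=P.reshape(-1,3); Q=Q[(np.hypot(*(Q[:,:2]-g).T)<75)]
A=Q[(Q[:,2]>8)&(Q[:,2]<60)&(np.hypot(*(Q[:,:2]-g).T)<52)&(Q[:,1]<200)]
r=least_squares(lambda c:np.hypot(*(A[:,:2]-c).T)-46,g,loss="soft_l1",f_scale=2)
R=np.array([[.996,.087],[-.087,.996]]); print("tub",len(A),r.x.round(1),(R@(r.x-[635,188.4])).round(1))
L=Q[(Q[:,2]>72)&(Q[:,2]<78)&((Q[:,:2]-[635,188.4])@R[1]<44)]; print("lid",cv2.minEnclosingCircle(L[:,:2].astype(np.float32)),np.median(L,0))
B=P.reshape(-1,3); B=B[(np.hypot(*(B[:,:2]-[586,289]).T)<25)&(B[:,2]>83)&(B[:,2]<110)]; print("button",len(B),cv2.minEnclosingCircle(B[:,:2].astype(np.float32)),np.percentile(B[:,2],[10,50,90]).round(1))
E
python3 chk.py; python3 go.py 586,289,165,60 586,289,112,60
```

```text
tub 419 [637.  190.8] [2.2 2.2]
lid ((630.5049438476562, 192.62869262695312), 52.02372360229492) [634.87951642 187.00253991  74.7919775 ]
button 124 ((587.9302978515625, 288.0834045410156), 23.591350555419922) [85.3 90.2 97.7]
10.35 [588.  106.2 186.4] [179.7  -0.4  60.3] [1.  0.3 0.2] 0.2 [-0.61  0.65  0.63  1.71 -0.47  0.93 -0.31]
586,289,165,60 shift cm [15.76 -9.24  2.19] turn [ 0.006 -0.007  0.005]
586,289,112,60 shift cm [15.73 -9.27  7.49] turn [ 0.006 -0.007  0.005]
```

View pics/fs.png

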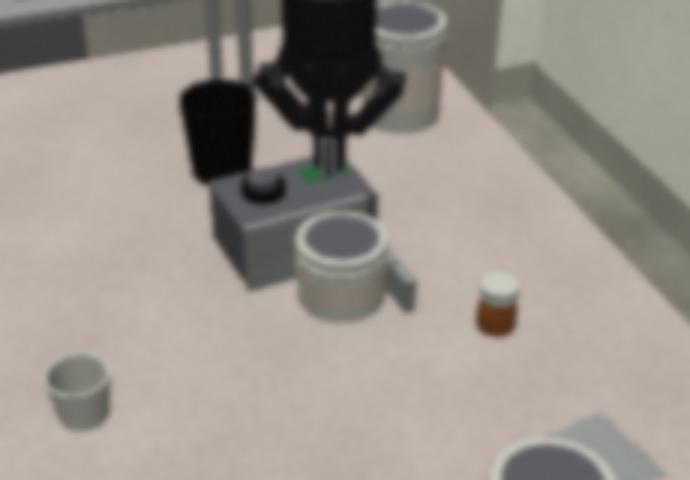

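The tub at crop (340,265) stands upright, touching both the plate and the end stop at (400,285). The button is at crop (263,183). Next, move over it.

Call:
{"api": "step_arm", "payload": {
  "commands": [5,-3,0,0,0,0,0,10,-6,0,0,0,0,0,15.9,-9.2,2,0,0,0,0,15.9,-9.2,2,0,0,0,0,15.9,-9.2,5,0,0,0,0,15.9,-9.2,7.4,0,0,0,0,15.9,-9.2,7.4,0,0,0,0]
}}

```text
clock: 11.05
eef_pos: [579.8, 288.8, 102.3]
tool_rot: [-3.135, 0.007, 1.052]
force: [-0.5, 0.3, 0.0]
width: -0.2
gripper_force: 0.0
```

```bash
python3 go.py 587,290,100,60; python3 - <<'E'
from h import *
im,P=cloud("side"); cv2.imwrite("pics/b.png",cv2.resize(im[90:190,240:380,::-1],None,fx=4,fy=4))
E
```

```text
11.05 [579.8 288.8 102.3] [-179.6    0.4   60.3] [-0.5  0.3  0. ] -0.2 [-0.83  0.82  0.58  1.62 -0.55  0.88 -0.55]
587,290,100,60 shift cm [0.46 0.57 0.23] turn [-0.006  0.007  0.005]
```

View pics/b.png

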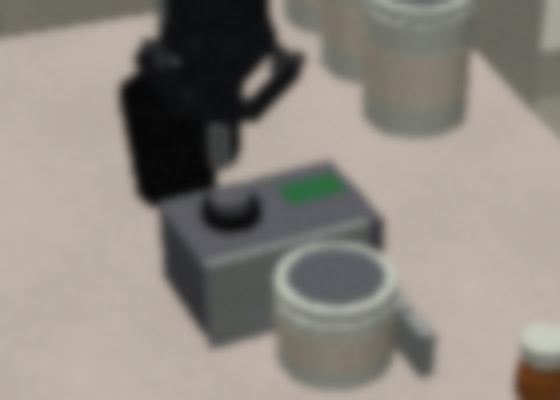

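The fingertip at crop (222,165) is above the button at (230,205), a little to the robot side. Hold a moment, then correct.

Call:
{"api": "step_arm", "payload": {
  "commands": [0,0,0,0,0,0,0,0,0,0,0,0,0,0]
}}

```text
clock: 11.3
eef_pos: [585.0, 288.6, 108.8]
tool_rot: [3.14, -0.002, 1.05]
force: [0.2, 0.3, 0.0]
width: 0.3
gripper_force: 0.0
```

```bash
python3 go.py 587,290,100,60
```

```text
11.3 [585.  288.6 108.8] [ 1.799e+02 -1.000e-01  6.020e+01] [0.2 0.3 0. ] 0.3 [-0.83  0.82  0.59  1.61 -0.55  0.88 -0.55]
587,290,100,60 shift cm [0.22 0.1  0.88] turn [ 0.001 -0.002  0.003]
```

Call:
{"api": "step_arm", "payload": {
  "commands": [0.2,0.1,0.3,0,0,0,0,0.2,0.1,0.6,0,0,0,0,0.2,0.1,0.9,0,0,0,0,0.2,0.1,1.1,0,0,0,0,0.2,0.1,1.2,0,0,0,0,0.2,0.1,1.2,0,0,0,0]
}}

```text
clock: 11.9
eef_pos: [585.7, 289.6, 95.3]
tool_rot: [-3.141, 0.0, 1.051]
force: [0.7, -0.0, -1.3]
width: 0.1
gripper_force: 0.0
```

Call:
{"api": "step_arm", "payload": {
  "commands": [0,0,0.2,0,0,0,0,0,0,0.4,0,0,0,0,0,0,0.4,0,0,0,0]
}}

```text
clock: 12.2
eef_pos: [585.6, 289.7, 91.1]
tool_rot: [-3.141, 0.0, 1.051]
force: [-0.1, -0.8, -0.5]
width: -0.0
gripper_force: 0.0
```

Call:
{"api": "step_arm", "payload": {
  "commands": [0,0,0.15,0,0,0,0,0,0,0.3,0,0,0,0,0,0,0.3,0,0,0,0]
}}

```text
clock: 12.5
eef_pos: [585.7, 289.7, 88.3]
tool_rot: [-3.141, 0.0, 1.051]
force: [-0.8, 0.6, -0.5]
width: 0.2
gripper_force: 0.0
```

Call:
{"api": "step_arm", "payload": {
  "commands": [0,0,0.15,0,0,0,0,0,0,0.3,0,0,0,0,0,0,0.3,0,0,0,0]
}}

```text
clock: 12.8
eef_pos: [585.6, 289.7, 85.2]
tool_rot: [-3.141, 0.0, 1.051]
force: [0.1, -0.4, -0.1]
width: -0.4
gripper_force: 0.0
```

```bash
python3 - <<'E'
from h import *
im,P=cloud("side"); cv2.imwrite("pics/b2.png",cv2.resize(im[90:190,240:380,::-1],None,fx=4,fy=4))
d=np.load("top0.npz")["P"]
for v in range(186,204,2): print([int(round(d[v,u,2])) for u in range(218,246,2)], d[v,230,:2].round(0))
E
```

```text
[74, 73, 75, 81, 71, 76, 77, 78, 80, 82, 80, 76, 76, 78] [613. 294.]
[83, 74, 82, 76, 90, 91, 85, 90, 90, 78, 77, 79, 76, 74] [605. 291.]
[82, 77, 79, 88, 101, 99, 99, 98, 88, 92, 76, 80, 78, 77] [595. 288.]
[76, 77, 73, 85, 99, 98, 100, 99, 99, 88, 80, 77, 77, 71] [588. 287.]
[77, 77, 78, 87, 97, 102, 97, 97, 94, 92, 74, 76, 77, 76] [582. 288.]
[76, 70, 81, 88, 102, 102, 102, 101, 85, 87, 73, 72, 79, 81] [575. 286.]
[76, 76, 72, 74, 85, 89, 90, 87, 85, 79, 74, 72, 74, 79] [570. 288.]
[77, 79, 80, 78, 78, 88, 83, 84, 76, 80, 75, 75, 76, 80] [565. 290.]
[77, 79, 80, 79, 77, 76, 80, 76, 74, 76, 78, 78, 83, 75] [559. 290.]
```

View pics/b2.png

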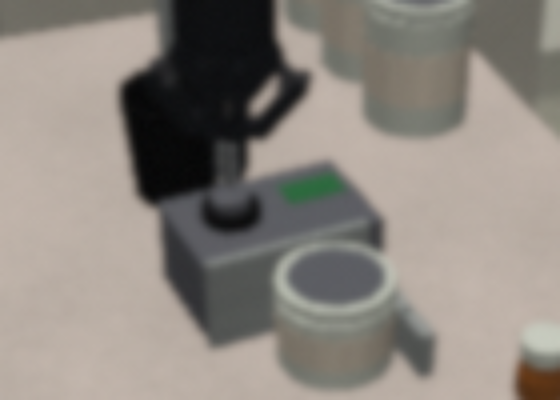

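The picture shows the finger at crop (228,170) right at the button at (230,195), yet no force is read. I'll measure the fingertip directly from the depth.

```bash
python3 - <<'E'
from h import *
im,P=cloud("side")
# crop px (228,y)/4 + (240,90)
for v in range(124,148): print(v,[tuple(int(round(a)) for a in P[v,u]) for u in (294,297,300)],im[v,297])
E
```

```text
124 [(575, 280, 156), (587, 288, 149), (591, 273, 156)] [25 25 26]
125 [(575, 282, 151), (585, 283, 148), (592, 275, 151)] [43 43 44]
126 [(578, 291, 142), (582, 274, 151), (593, 278, 146)] [61 62 62]
127 [(577, 288, 140), (584, 280, 144), (593, 279, 142)] [64 65 65]
128 [(576, 285, 139), (583, 277, 142), (592, 277, 140)] [60 62 61]
129 [(577, 289, 133), (584, 280, 137), (593, 280, 135)] [61 62 62]
130 [(577, 288, 130), (584, 282, 132), (592, 278, 132)] [62 63 63]
131 [(576, 288, 127), (583, 279, 130), (591, 275, 131)] [62 63 63]
132 [(577, 292, 121), (584, 282, 125), (593, 279, 125)] [62 63 62]
133 [(576, 289, 119), (584, 282, 121), (592, 278, 122)] [61 62 62]
134 [(622, 440, 17), (584, 283, 117), (593, 281, 117)] [63 65 64]
135 [(623, 445, 9), (583, 281, 115), (611, 338, 75)] [68 69 70]
136 [(622, 442, 7), (589, 301, 98), (599, 300, 96)] [76 75 78]
137 [(579, 300, 98), (587, 296, 98), (597, 296, 96)] [85 86 90]
138 [(577, 293, 98), (586, 291, 98), (593, 284, 100)] [90 91 96]
139 [(575, 289, 98), (583, 284, 99), (593, 283, 97)] [92 93 98]
140 [(574, 284, 97), (582, 280, 98), (591, 278, 97)] [87 87 92]
141 [(574, 284, 94), (582, 279, 95), (592, 282, 91)] [71 71 75]
142 [(575, 288, 88), (581, 278, 92), (591, 278, 90)] [55 55 58]
143 [(573, 282, 88), (581, 278, 88), (590, 276, 88)] [43 43 45]
144 [(572, 279, 87), (579, 272, 89), (589, 274, 85)] [27 27 28]
145 [(570, 274, 86), (579, 272, 85), (587, 267, 87)] [15 15 16]
146 [(570, 275, 82), (579, 271, 82), (587, 267, 83)] [15 15 16]
147 [(570, 276, 77), (578, 271, 79), (587, 268, 79)] [34 34 36]
```

The fingertips end at about z = 115 in the camera frame, while the button top is at about 98. So the real tips sit roughly 28 mm above the reported TCP. The pictures during the push agree with that. x and y are on the button, so I continue down, guarded by force.

Call:
{"api": "step_arm", "payload": {
  "commands": [0,0,0.3,0,0,0,0,0,0,0.6,0,0,0,0,0,0,0.9,0,0,0,0,0,0,1.0,0,0,0,0,0,0,1.0,0,0,0,0]
}}

```text
clock: 13.4
eef_pos: [585.6, 289.6, 75.2]
tool_rot: [-3.141, 0.0, 1.051]
force: [0.6, 0.3, 0.3]
width: 0.0
gripper_force: 0.0
```

Call:
{"api": "step_arm", "payload": {
  "commands": [0,0,0.15,0,0,0,0,0,0,0.3,0,0,0,0,0,0,0.3,0,0,0,0]
}}

```text
clock: 13.7
eef_pos: [586.0, 289.7, 72.6]
tool_rot: [3.141, -0.0, 1.051]
force: [-0.1, 0.0, 1.4]
width: -0.2
gripper_force: 0.9
```

Call:
{"api": "step_arm", "payload": {
  "commands": [0,0,0.15,0,0,0,0,0,0,0.3,0,0,0,0,0,0,0.3,0,0,0,0]
}}

```text
clock: 14.0
eef_pos: [586.0, 289.7, 69.6]
tool_rot: [3.141, -0.0, 1.051]
force: [-0.9, -0.7, 3.2]
width: -0.1
gripper_force: 1.7
```

Contact came at about TCP z = 73. The button bottoms out about 6 mm below that.

Call:
{"api": "step_arm", "payload": {
  "commands": [0,0,0.15,0,0,0,0,0,0,0.3,0,0,0,0,0,0,0.3,0,0,0,0]
}}

```text
clock: 14.3
eef_pos: [586.0, 289.7, 67.3]
tool_rot: [3.142, -0.001, 1.051]
force: [-2.1, -0.7, 7.8]
width: -0.2
gripper_force: 4.3
```

Call:
{"api": "step_arm", "payload": {
  "commands": [0,0,0.1,0,0,0,0,0,0,0.2,0,0,0,0,0,0,0.2,0,0,0,0]
}}

```text
clock: 14.6
eef_pos: [586.2, 289.8, 67.1]
tool_rot: [-3.141, -0.002, 1.051]
force: [-5.5, -1.2, 19.7]
width: -0.2
gripper_force: 9.7
```

Call:
{"api": "step_arm", "payload": {
  "commands": [0,0,0.1,0,0,0,0,0,0,0.2,0,0,0,0,0,0,0.2,0,0,0,0]
}}

```text
clock: 14.9
eef_pos: [586.2, 289.8, 66.9]
tool_rot: [-3.141, -0.002, 1.051]
force: [-8.6, -2.3, 29.7]
width: -0.2
gripper_force: 15.2
```

It is fully down: hard stop at z ≈ 67 with 20–30 N. Release and retreat up.

Call:
{"api": "step_arm", "payload": {
  "commands": [0,0,-0.6,0,0,0,0,0,0,-1.5,0,0,0,0,0,0,-3,0,0,0,0,0,0,-6,0,0,0,0,0,0,-10,0,0,0,0,0,0,-14,0,0,0,0,0,0,-14,0,0,0,0,0,0,-14,0,0,0,0]
}}

```text
clock: 15.7
eef_pos: [586.1, 289.9, 203.6]
tool_rot: [3.141, -0.002, 1.051]
force: [-0.2, 0.3, 0.0]
width: -0.3
gripper_force: 0.0
```

```bash
python3 chk.py; python3 go.py
```

```text
tub 425 [636.9 190.7] [2.1 2.2]
lid ((635.746826171875, 188.5823211669922), 46.574684143066406) [635.69302379 185.31589286  74.99666251]
button 124 ((586.9855346679688, 288.8260192871094), 23.659208297729492) [85.4 89.8 98.2]
15.75 [585.2 289.8 202.2] [-179.9    0.    60.2] [-0.7  0.8  0.2] 0.1 [-0.86  0.72  0.65  1.52 -0.48  1.06 -0.61]
```

View pics/fs.png

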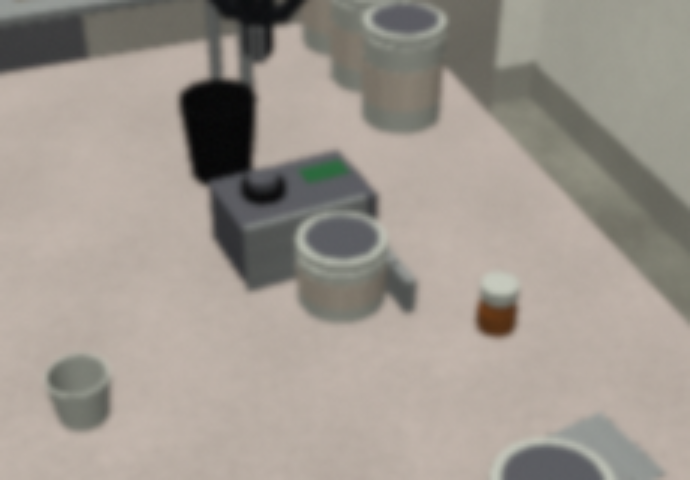

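The tub has not moved and still stands in the corner at crop (340,265). The button is back up at (263,183), the arm is clear, and nothing else has moved. Handing in.

```bash
python3 -c "
from cell import ctrl
print(ctrl.finish_job())"
```

```text
the job is handed in; nothing more can be done
None
```

The squat tub is seated against both the plate and the end stop; the button was then pressed fully and sprang back, nothing else was moved, and the job was handed in at about 16 s.

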